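# Scrape the ceramic chips off the ledge under the pegboard

## Task

Take the orange-handled scraper block out of the wooden basket and sweep all four blue ceramic chips along the ledge under the pegboard, off its end into the green tray; the chips are sharp, so move them only with the scraper, never with the gripper. Then stand the scraper on its blade in the basket again and let go. Do not knock against the pegs or what hangs on them, and leave the evil-eye plate, the glass paperweight and the other things in the basket where they are.

Things in the scene. Friction and masses are not known exactly. Their poses are not given: they have to be found in the camera images.
- scraper: scraper: black block 94 (x) by 32 (y) by 30 mm high, standing on its underside in the basket; orange handle, 24 mm wide (y), 22 mm thick, 75 mm long, rising from the block's top at x = -14 mm and raked 35 degrees from vertical towards its -x (away from the ledge), top end 97 mm up. Either long face (+y, -y) can push. 0.2 kg. Origin: centre of the underside
- scraper_grip (a point): grip point on the axis of the scraper's handle, 48 mm along it from the block's top: x -41.5, y 0, z 69.3 mm in the scraper's frame; pinch across y with the fingers along the handle. Axes as the scraper's
- basket: fixed shallow wooden basket, 130 mm (its x) by 240 mm (its y), 35 mm high, walls 5 mm, floor 5 mm thick; origin: centre of its underside. It holds three things side by side along y, about 75 mm apart: the scraper, a torch and a tin, in any order
- ledge: fixed white ledge, top 70 mm above the console, 230 mm long (its y). On it a flat strip 112 mm wide (x -56 to 56 mm) runs between two wooden lips 8 mm thick, 12 mm high; its ends (y = -115, +115 mm) are open. Origin: on the console under the strip's middle; z up, +x to the pegboard side, roughly to the robot's right; y roughly radial
- pegs: pegboard fixed over the ledge; origin and axes of the ledge. Board x 44 to 56, z 155 to 295 mm. Lower pegs: 12 mm thick, y -100, -50, 0, 50, 100, z 190, reaching to x = -21 mm: they bar an upright gripper, one leaning back with the scraper's handle clears them. Bead loops, key fob and opener hang at x 19 to 29, down to z 155 mm. Below that it is open, but for two posts at x above 56
- tray: fixed green plastic tray, 170 mm (its x) by 120 mm (its y), 25 mm high, walls 3 mm, standing with about 3 mm gap against one open end (+y or -y) of the ledge, parallel to it; origin: centre of its underside
- chip0: a loose blue ceramic chip with a white fleck, about 26 x 20 mm and 9 mm thick, 12 g, lying flat on the strip; origin: centre of its underside
- chip1: a loose blue ceramic chip with a white fleck, about 24 x 22 mm and 9 mm thick, 12 g, lying flat on the strip; origin: centre of its underside
- chip2: a loose blue ceramic chip with a white fleck, about 27 x 21 mm and 9 mm thick, 12 g, lying flat on the strip; origin: centre of its underside
- chip3: a loose blue ceramic chip with a white fleck, about 25 x 23 mm and 9 mm thick, 12 g, lying flat on the strip; origin: centre of its underside
- eye_plate: round blue ceramic evil-eye plate, 112 mm across, 13 mm high, lying on the console at the other end of the ledge; origin: centre of its underside. Leave alone
- paperweight: round green glass paperweight, 68 mm across, 45 mm high, on the console beside the basket; origin: centre of its underside. Leave alone
- torch: small metal torch lying in the basket along its x, 87 mm long, 26 mm thick; origin: centre of its underside. Leave in place
- tin: flat red tin in the basket, 70 x 45 x 20 mm; origin: centre of its underside. Leave in place

How it is judged (in metres and radians):
On the way, in this order (a step that is already met when the one before it is completed fails the run):
1. the scraper is lifted out of the basket, more than 40 mm off the console (height (world z) of scraper above 0.04 m), for 0.1 s.
2. all four chips lie in the tray (x of chip0 in the frame of tray between -0.085 and 0.085 m and y of chip0 in the frame of tray between -0.06 and 0.06 m and height (world z) of each of chip0, chip1, chip2, chip3 below 0.05 m and x of chip1 in the frame of tray between -0.085 and 0.085 m and y of chip1 in the frame of tray between -0.06 and 0.06 m and x of chip2 in the frame of tray between -0.085 and 0.085 m and y of chip2 in the frame of tray between -0.06 and 0.06 m and x of chip3 in the frame of tray between -0.085 and 0.085 m and y of chip3 in the frame of tray between -0.06 and 0.06 m), for 0.2 s.
At the end, for the whole second after the job is handed in: All four chips lie still in the tray (origins inside its outline and below 50 mm), and the scraper stands still in the basket on its blade (underside within 9 mm of the basket's floor, tilted less than 0.15 rad) (all of step 2 and x of scraper in the frame of basket between -0.06 and 0.06 m and y of scraper in the frame of basket between -0.115 and 0.115 m and z of scraper in the frame of basket below 0.014 m and angle between scraper's own z axis and vertical below 0.15 rad and linear speed of each of chip0, chip1, chip2, chip3, scraper below 0.02 m/s); the robot touches nothing.
It fails at once if the gripper or arm touches a chip (over 0.5 N) (contact force between any of the fingers, the arm and chip0 above 0.5 N or contact force between any of the fingers, the arm and chip1 above 0.5 N or contact force between any of the fingers, the arm and chip2 above 0.5 N or contact force between any of the fingers, the arm and chip3 above 0.5 N).
It fails at once if the robot or the scraper knocks against the pegboard, its pegs or what hangs there (over 3 N) (contact force between any of the fingers, the arm, scraper and pegs above 3 N).
It fails at once if the evil-eye plate or the paperweight is shifted by more than 20 mm (distance of any of eye_plate, paperweight from where it was at the start of the episode above 0.02 m).
It fails at once if the torch or the tin is shifted by more than 30 mm (distance of any of torch, tin from where it was at the start of the episode above 0.03 m).
It also fails if it takes over 61 s, if anything falls off the work surface, if the arm or the gripper's body presses on something with over 40 N, if the wrist force passes 120 N, or if a joint passes its speed limit or range.

## Robot

A 7-joint arm with a two-finger parallel gripper is mounted at the origin on the work surface. World frame = base frame: x ahead of the robot, y to its left, z up, the work surface at z = 0. Lengths are in mm, angles in rad, forces in N, time in s.
With the tool pointing down it reaches from about 400 to 850 mm from the base axis. Payload 4.5 kg.
Tool frame: the origin (TCP) lies on the centre line of the jaws, within the pads' length; the fingertips stand ahead of it and the grasp point (between the pads) lies 2 mm behind it (ctrl.tips_ahead is the z of the fingertips in the tool frame, in mm); z points along the fingers, y is the line along which they close (so a half turn about z gives the same grasp; the last joint's range is limited). The gripper opens to 88 mm and grips with 3 to 60 N. Pads are 18 mm wide; open, the fingers measure 123 mm over their backs; the gripper's body (75 mm by 187 mm) begins 45 mm behind the grasp point.
Start: joints at [-1.158, 0.689, -0.195, 1.565, 0.157, 0.902, -0.215], TCP at [231.111, 580.723, 255.743] pointing down, gripper open.
Joint ranges: [-3.01, 3.01], [-0.46, 2.08], [-1.47, 1.51], [0.13, 2.56], [-1, 4.14], [0.04, 2.09], [-2.66, 2.66]. Speed limits (rad/s): [2.57, 2.57, 3.14, 3.14, 3.14, 3.14, 3.14].

## Interface

Orientations are given as a unit quaternion [w, x, y, z].
In Python, from plant import ctrl, planner, readout, eyes gives the robot as it stands. The module is installed in compiled form; this text tells all that it offers. Calls block until the motion is done:
- ctrl.reach(position, orientation): joint-space move of the TCP to a pose.
- ctrl.servo_line(position, orientation=None, v=150, contact_N=None): straight line of the TCP; orientation=None keeps the orientation; v is the mean speed in mm/s. With contact_N (N) it stops when the force on the tool has changed by that much, and returns True; else False.
- ctrl.set_joints(angles): joint-space move.
- ctrl.command_gripper(opening, effort=None): finger opening in mm; effort is the grip in N (None keeps the last); returns when the fingers have stopped.
- ctrl.pause(seconds).
- planner.inverse_kinematics(position, orientation): joint angles nearest the present ones, or None.
- readout.state(): the state.
- eyes.capture(name): name is "side" or "top" or "wrist"; returns a dict with "color" (480x640x3 uint8, blue, green, red), "mtx" (3x3 intrinsics, pixels), "k1" (the pictures are not rectified: a ray, as slopes to the right and down, at radius r is drawn at 1 + k1 r^2 times it, then the intrinsics apply), "cam_to_world" (4x4, takes a point from camera to world coordinates); the wrist camera has in their place "tool_from_camera" (4x4, takes a point from camera to tool coordinates, whose origin is the TCP and whose axes are the flange's). Camera axes: x right, y down, z forward; pixel columns grow to the right and rows downward; lengths in mm; the calibration is good to about 2 mm. A picture is of the moment at which its call begins: read the wrist's pose just before it. There is no depth.
A pose or a line that the arm cannot do raises ctrl.Unreachable and nothing moves.
- ctrl.job_done(): hands the job in; it is judged then, once.
The state is a dict: "time_s": time; "qpos": joint angles; "joint_vel": joint speeds; "effort": joint torques, N m; "tcp_pos": TCP position; "orientation": TCP orientation; "contact_force": force on the tool from outside, world axes, zero at the start; "moment": the same for the moment, N m; "opening": finger opening in mm; "finger_force": force on a finger pad.
Only numpy, scipy, OpenCV 4.12 (cv2) and the standard library are available. Lean on these libraries where they do the work, as an engineer would, in place of code of your own. Each camera call takes 0.05 s, during which the arm holds its last target. There are 200 camera calls.

## Working session

There is one attempt and no reset: what is moved stays moved. The work goes in short steps, each a Python script; the robot and the scene stay as the last script left them, time stands still between calls to the robot, and variables do not carry over. Pictures are saved under pics/ and viewed, at most 10 in all, crops included, and the job is handed in when it is done.

```bash
mkdir -p pics; python3 - <<'E'
from plant import ctrl, planner, readout, eyes
import cv2,numpy as np
for n in("top","side","wrist"):
    d=eyes.capture(n); cv2.imwrite(f"pics/{n}0.png",d["color"]); print(n,d["mtx"].tolist(),d["k1"],np.round(d.get("cam_to_world",d.get("tool_from_camera")),3).tolist())
s=readout.state();print(s["time_s"],s["orientation"],s["opening"],ctrl.tips_ahead)
E
```

```text
top [[575.1494169626717, 0.0, 324.00059011347054], [0.0, 575.1494169626717, 237.70994118808878], [0.0, 0.0, 1.0]] -0.026815954781113965 [[-0.011, -0.996, 0.094, 451.053], [-1.0, 0.01, -0.014, 131.825], [0.013, -0.094, -0.996, 1197.951], [0.0, 0.0, 0.0, 1.0]]
side [[543.9157453857408, 0.0, 315.26464678066753], [0.0, 543.9157453857408, 235.58390146911015], [0.0, 0.0, 1.0]] -0.15377269059123477 [[0.993, -0.084, 0.087, 513.092], [-0.12, -0.633, 0.765, -538.966], [-0.009, -0.77, -0.638, 644.808], [0.0, 0.0, 0.0, 1.0]]
wrist [[359.79298442811347, 0.0, 314.2666444270479], [0.0, 359.79298442811347, 237.64509401024958], [0.0, 0.0, 1.0]] 0.008593701150370359 [[0.0, -0.952, -0.306, 78.441], [1.0, 0.0, 0.0, 1.716], [-0.0, -0.306, 0.952, -129.624], [0.0, 0.0, 0.0, 1.0]]
0.15 [-8.61031140e-05  1.88217067e-01  9.82127197e-01 -7.04890545e-04] 88.03297994980818 17.0
```

View pics/top0.png

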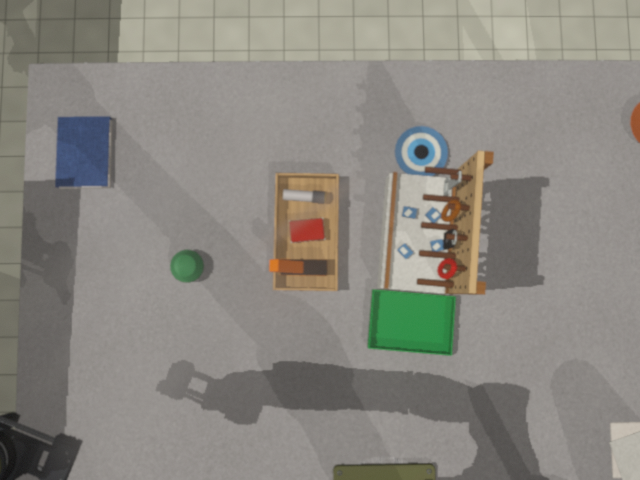

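View pics/side0.png

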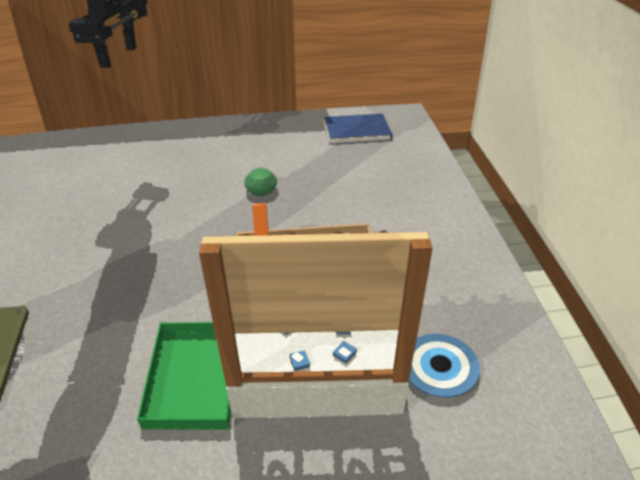

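The top view shows the basket (275–339, 173–291) with the scraper at its near end (270–328, y≈267). The ledge spans rows 173–290, with chips at (410,212), (433,215), (405,250) and (438,245). The tray is at the near (-y) end. In the side view two chips show under the board at (300,360) and (344,352).

```bash
cat > h.py <<'E'
import numpy as np,cv2
from scipy.spatial.transform import Rotation as R
def ray(d,uv,T=None):
    T=d["cam_to_world"] if T is None else T
    uv=np.asarray(uv,float).reshape(-1,2); K=d["mtx"]
    p=(uv-[K[0,2],K[1,2]])/[K[0,0],K[1,1]]; s=p.copy()
    for _ in range(10): s=p/(1+d["k1"]*(s**2).sum(1,keepdims=True))
    v=np.c_[s,np.ones(len(s))]@T[:3,:3].T
    return T[:3,3],v
def onz(d,uv,z,T=None):
    o,v=ray(d,uv,T); return (o+v*((z-o[2])/v[:,2])[:,None])
def proj(d,P,T=None):
    T=d["cam_to_world"] if T is None else T
    c=(np.atleast_2d(P)-T[:3,3])@T[:3,:3]; s=c[:,:2]/c[:,2:]; s=s*(1+d["k1"]*(s**2).sum(1,keepdims=True))
    return s*d["mtx"][0,0]+[d["mtx"][0,2],d["mtx"][1,2]]
def hsv(im): return cv2.cvtColor(im,cv2.COLOR_BGR2HSV)
E
python3 - <<'E'
from plant import eyes
from h import *
d=eyes.capture("top");im=d["color"];h=hsv(im)
def blobs(name,lo,hi,z,box,minA=15):
    m=cv2.inRange(h,np.array(lo),np.array(hi)); k=np.zeros_like(m); x0,y0,x1,y1=box;k[y0:y1,x0:x1]=m[y0:y1,x0:x1]
    for c in cv2.findContours(k,cv2.RETR_EXTERNAL,cv2.CHAIN_APPROX_NONE)[0]:
        if cv2.contourArea(c)<minA: continue
        P=onz(d,c.reshape(-1,2),z)[:,:2]; r=cv2.minAreaRect(P.astype(np.float32))
        print(name,np.round(r[0],1),np.round(r[1],1),round(r[2],1),cv2.boundingRect(c))
blobs("tray",(50,120,40),(75,255,255),25,(350,270,480,370),300)
blobs("basket",(8,50,60),(25,255,255),35,(260,160,350,300),300)
blobs("chip",(100,60,60),(125,255,255),79,(385,190,470,275))
blobs("orange",(5,200,150),(18,255,255),97,(260,250,345,285),5)
blobs("black",(0,0,0),(180,120,75),35,(290,250,335,285))
c=im[110:360,255:505];cv2.imwrite("pics/crop1.png",cv2.resize(c,(600,600),interpolation=cv2.INTER_CUBIC))
E
```

```text
tray [388.5 -59.9] [168.8 117.5] 84.4 (368, 290, 87, 65)
basket [574.8 157. ] [141.7 240.9] 88.6 (268, 173, 72, 118)
chip [528.6 -41.6] [22.  16.7] 44.0 (403, 244, 10, 14)
chip [ 539.7 -104.9] [23.8 19.7] 89.4 (431, 240, 13, 11)
chip [599.1 -98.7] [22.2 19.8] 43.8 (426, 208, 14, 15)
chip [605.5 -52. ] [25.  18.3] 78.1 (403, 207, 14, 11)
orange [504.1 213.8] [ 9.6 17.2] 89.8 (271, 260, 6, 10)
black [496.7 119.9] [16.6 11.5] 10.7 (319, 265, 7, 9)
```

View pics/crop1.png

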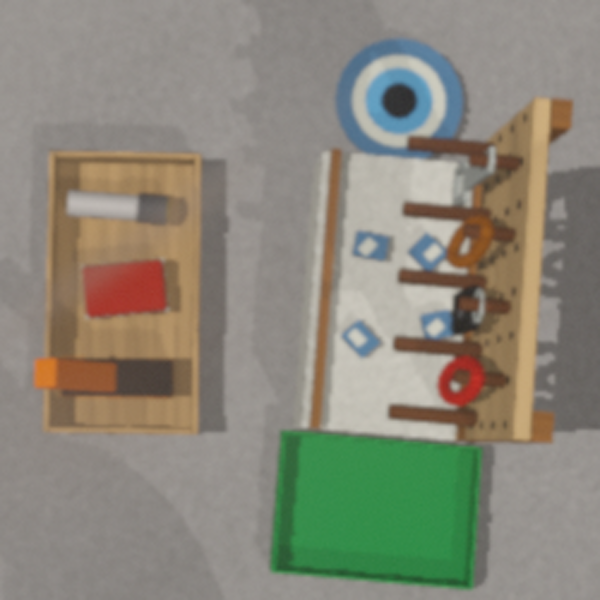

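The crop shows the lip running from (335,150) to (315,430), so the ledge is yawed about 4°. The scraper's orange handle top is at (45,373), the black block ends at (173,377), and the chips sit mid-strip. Next I fit the edges precisely.

```bash
python3 - <<'E'
from plant import eyes
from h import *
d=eyes.capture("top");im=d["color"];h=hsv(im)
# lip: per row, brown run
pts=[]
for r in range(180,286,3):
    m=cv2.inRange(h[r:r+1,380:400],np.array((3,70,40)),np.array((20,255,255)))[0]
    i=np.where(m)[0]
    if len(i)>=2: pts.append((380+(i.min()+i.max())/2,r))
P=onz(d,pts,82)[:,:2]
vx,vy,x0,y0=cv2.fitLine(P.astype(np.float32),cv2.DIST_HUBER,0,.01,.01).ravel()
a=np.degrees(np.arctan2(vy,vx)); print("lip centre dir",a,(x0,y0),len(pts))
# tray edges: per row/col extent
m=cv2.inRange(h,np.array((50,120,40)),np.array((75,255,255)))
def fit(p,z):
    P=onz(d,p,z)[:,:2]; l=cv2.fitLine(P.astype(np.float32),cv2.DIST_HUBER,0,.01,.01).ravel(); return np.degrees(np.arctan2(l[1],l[0])),l[2:]
cols=range(380,445,4); rows=range(300,340,3)
print("tray top",fit([(c,270+np.where(m[270:370,c])[0].min()-.5) for c in cols],25))
print("tray bot",fit([(c,270+np.where(m[270:370,c])[0].max()+.5) for c in cols],25))
print("tray L",fit([(350+np.where(m[r,350:480])[0].min()-.5,r) for r in rows],25))
print("tray R",fit([(350+np.where(m[r,350:480])[0].max()+.5,r) for r in rows],25))
# white strip ends: columns right of lip
for c in range(402,424,5):
    g=im[:,c].astype(float).sum(1)
    lo=np.argmax(np.diff(g[160:190]))+160.5; print("far end",c,lo,onz(d,[(c,lo)],70).round(1), "near end",onz(d,[(c,280+np.where(m[280:,c])[0].min()-.5)],70).round(1))
# basket
b=cv2.inRange(h,np.array((8,50,60)),np.array((25,255,255)))
print("basket R",fit([(330+np.where(b[r,330:345])[0].max()+.5,r) for r in range(180,285,4)],35))
print("basket top",fit([(c,165+np.where(b[165:185,c])[0].min()-.5) for c in range(282,332,4)],35))
print("basket bot",fit([(c,280+np.where(b[280:300,c])[0].max()+.5) for c in range(282,332,4)],35))
for r in(262,267,272): print(r,[tuple(map(int,p)) for p in h[r,266:335:2]])
for c in(273,280,295,310,320): print(c,[tuple(map(int,p)) for p in h[255:280,c]])
E
```

```text
lip centre dir -5.716267 (np.float32(565.25916), np.float32(-13.170054)) 36
tray top (np.float32(84.213234), array([447.30374 , -61.993607], dtype=float32))
tray bot (np.float32(84.48753), array([329.03284, -65.05438], dtype=float32))
tray L (np.float32(-5.7250986), array([393.5371  ,  24.383825], dtype=float32))
tray R (np.float32(-5.7284846), array([ 391.32327, -144.87552], dtype=float32))
far end 402 173.5 [[684.3 -40.9  70. ]] near end [[449.8 -35.2  70. ]]
far end 407 173.5 [[684.2 -50.9  70. ]] near end [[447.8 -45.   70. ]]
far end 412 174.5 [[682.1 -60.9  70. ]] near end [[447.7 -54.8  70. ]]
far end 417 174.5 [[682.  -70.9  70. ]] near end [[445.6 -64.6  70. ]]
far end 422 175.5 [[679.9 -80.8  70. ]] near end [[445.5 -74.4  70. ]]
basket R (np.float32(-0.7843791), array([583.50525 ,  86.003716], dtype=float32))
basket top (np.float32(89.49348), array([695.29114, 152.85657], dtype=float32))
basket bot (np.float32(89.36321), array([454.07275, 154.84015], dtype=float32))
262 [(10, 16, 148), (9, 45, 154), (13, 177, 205), (14, 206, 209), (14, 205, 209), (14, 203, 209), (13, 192, 
[... 2743 characters left out ...]
6, 156), (17, 103, 149), (15, 99, 116), (14, 77, 86), (12, 60, 76), (12, 56, 77), (10, 59, 78), (12, 56, 78), (14, 62, 78), (9, 56, 78), (13, 62, 78), (9, 52, 78), (10, 59, 78), (8, 58, 79), (13, 59, 78), (12, 56, 77), (12, 58, 79), (12, 87, 97), (14, 118, 136), (15, 109, 154), (16, 106, 157), (17, 107, 159), (16, 103, 158)]
320 [(17, 106, 161), (16, 107, 162), (17, 108, 160), (16, 107, 155), (15, 106, 123), (14, 84, 91), (11, 66, 77), (13, 54, 76), (10, 59, 78), (14, 58, 75), (12, 58, 75), (14, 59, 74), (12, 56, 77), (13, 55, 74), (13, 53, 77), (13, 54, 76), (11, 54, 76), (13, 54, 76), (9, 54, 75), (12, 92, 91), (13, 121, 129), (15, 113, 156), (17, 107, 164), (17, 104, 166), (17, 106, 166)]
```

```bash
cat >> h.py <<'E'
L0=np.array([565.8,-73.5]); LY=-95.72  # ledge origin, yaw of its x axis (deg)
def frame(yaw):
    a=np.radians(yaw); return np.array([[np.cos(a),-np.sin(a),0],[np.sin(a),np.cos(a),0],[0,0,1]])
def quat(yaw,flip=1):
    s,c=np.sin(np.radians(35)),np.cos(np.radians(35))
    z=np.array([s,0,-c]); y=np.array([0,flip,0.]); x=np.cross(y,z)
    q=R.from_matrix(frame(yaw)@np.c_[x,y,z]).as_quat(); return [q[3],q[0],q[1],q[2]]
S=np.sin(np.radians(35)); C=np.cos(np.radians(35))
def tcp(o,yaw,back=0): # TCP for scraper origin o
    k=2-back
    return np.asarray(o)+frame(yaw)@np.array([-41.5+k*S,0,69.3-k*C])
def led(x,y,z): return np.r_[L0,0]+frame(LY)@np.array([x,y,z])
E
python3 - <<'E'
from plant import eyes,planner
from h import *
d=eyes.capture("top")
e=onz(d,[(326.7,267.1)],35)[0]; t=onz(d,[(310,259.8),(310,274.0),(320,259.9),(320,274.1)],35); print(e,t.round(1).tolist())
print("handle near corner z102.7",onz(d,[(278,265.3)],102.7),"low edge z90",onz(d,[(269.8,265.3)],90.1), "base vis. z35",onz(d,[(303.7,267)],35))
T=d["cam_to_world"]; print("cam",T[:3,3])
yaw=-90.7; o=e*[1,1,0]+[0,47,5]; print("o",o)
for f in(1,-1):
    for nm,p,yw in[("pre",tcp(o,yaw,80),yaw),("grasp",tcp(o,yaw),yaw),("lift",tcp(o+[0,0,85],yaw),yaw)]+[(n,tcp(led(*l),LY),LY) for n,l in[("out",(-150,92,90)),("in",(0,92,90)),("down",(0,92,70)),("end",(0,-119,71))]]:
        q=planner.inverse_kinematics(p,quat(yw,f)); print(f,nm,p.round(),None if q is None else np.round(q,2))
E
```

```text
[500.71119172 111.00330738  35.        ] [[515.8, 144.6, 35.0], [487.1, 144.9, 35.0], [515.4, 124.4, 35.0], [486.7, 124.7, 35.0]]
handle near corner z102.7 [[502.23197388 204.847341   102.7       ]] low edge z90 [[502.98628857 221.45809311  90.1       ]] base vis. z35 [[501.41142223 157.48113928  35.        ]]
cam [ 451.05292024  131.82464822 1197.9514323 ]
o [500.71119172 158.00330738   5.        ]
1 pre [502. 244. 138.] [-0.95  0.99  0.35  1.59  0.19  1.01 -0.84]
1 grasp [501. 198.  73.] [-0.9   1.06  0.34  1.69  0.22  0.82 -0.86]
1 lift [501. 198. 158.] [-0.91  0.93  0.37  1.69  0.22  0.95 -0.81]
1 out [676. 107. 158.] [-0.61  1.07  0.39  1.25  0.21  1.16 -0.58]
1 in [661. -43. 158.] [-0.46  1.01  0.42  1.47  0.29  0.92 -0.5 ]
1 down [661. -43. 138.] [-0.46  1.03  0.41  1.47  0.29  0.89 -0.52]
1 end [451. -21. 139.] [-0.69  0.9   0.48  2.1   0.39  0.5  -0.8 ]
-1 pre [502. 244. 138.] [-0.46  1.02 -0.61  1.56  0.85  1.41  1.7 ]
-1 grasp [501. 198.  73.] [-0.42  1.08 -0.55  1.67  0.93  1.26  1.64]
-1 lift [501. 198. 158.] [-0.39  0.96 -0.62  1.65  0.86  1.38  1.72]
-1 out [676. 107. 158.] [-0.2   1.09 -0.59  1.22  0.95  1.53  2.08]
-1 in [661. -43. 158.] [ 0.01  1.02 -0.57  1.44  1.03  1.38  2.11]
-1 down [661. -43. 138.] [ 0.01  1.04 -0.55  1.44  1.04  1.35  2.09]
-1 end [451. -21. 139.] [-0.12  0.87 -0.49  2.07  1.04  1.06  1.62]
```

Independent cues agree on the scraper origin at about (501.3, 157) with yaw −90.8°. The flip=1 orientation is reachable at every waypoint. Grasping now.

```bash
python3 - <<'E'
from plant import ctrl,eyes,readout
from h import *
o=np.array([501.3,157,5]);yaw=-90.8;q=quat(yaw)
ctrl.command_gripper(60,40)
ctrl.reach(tcp(o,yaw,80),q)
print("contact",ctrl.servo_line(tcp(o,yaw),q,v=100,contact_N=8))
s=readout.state();print(s["time_s"],s["tcp_pos"],tcp(o,yaw))
ctrl.command_gripper(0,40)
s=readout.state();print(s["opening"],s["finger_force"],s["contact_force"])
ctrl.servo_line(tcp(o+[0,0,85],yaw),q,v=120)
s=readout.state();print(s["time_s"],s["opening"],s["contact_force"],s["tcp_pos"])
d=eyes.capture("top");e=eyes.capture("side")
cv2.imwrite("pics/lift.png",np.hstack([cv2.resize(d["color"][150:350,240:440],(400,400)),cv2.resize(e["color"][130:330,150:350],(400,400))]))
E
```

```text
contact False
3.475 [502.21322167 198.03182713  72.95572003] [501.86341373 197.34891369  72.66169591]
23.623253589519095 39.92722322233021 [ 0.19850743  1.05407225 -0.04970148]
4.9667 23.739156730980653 [ 0.42061448  0.45875319 -2.17744989] [501.37895502 197.39424703 157.06455351]
```

View pics/lift.png

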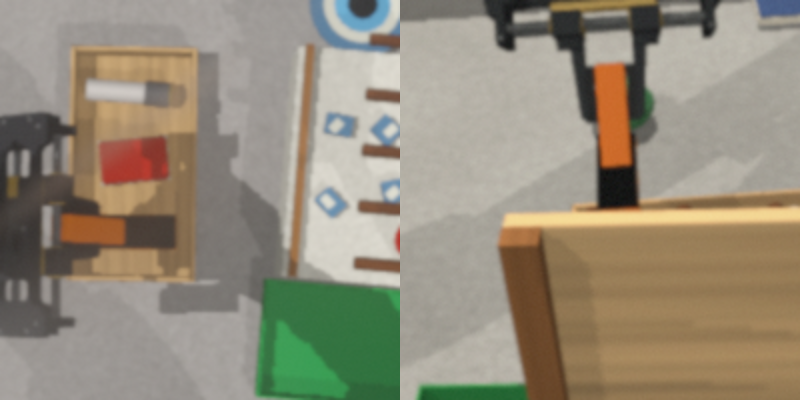

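The scraper is lifted and upright in the grip, with the block end at about (175,231) in the left panel and the other items undisturbed. Moving beside the far end of the ledge and checking its alignment there.

```bash
python3 - <<'E'
from plant import ctrl,eyes,readout
from h import *
q=quat(LY)
ctrl.servo_line(tcp(led(-150,92,95),LY),q,v=150)
s=readout.state();print(s["time_s"],s["tcp_pos"],tcp(led(-150,92,95),LY))
d=eyes.capture("top");im=d["color"];h=hsv(im)
c=led(-150+47,92,125);u=proj(d,[c,led(-150+47,76,125),led(-150+47,108,125),led(-137,76,125),led(-137,108,125)]);print(u.round(1).tolist())
x,y=map(int,u[0]);b=im[y-50:y+50,x-60:x+40].copy();b=cv2.resize(b,(600,600),interpolation=cv2.INTER_CUBIC)
for p in u: cv2.circle(b,(int((p[0]-x+60+.5)*6),int((p[1]-y+50+.5)*6)),3,(0,255,255),-1)
cv2.imwrite("pics/out.png",b)
E
```

```text
6.525 [675.70310268 107.49815219 162.41425679] [676.31383043 106.73567819 162.66169591]
[[374.6, 176.5], [373.9, 184.8], [375.2, 168.2], [356.0, 183.2], [357.4, 166.6]]
```

View pics/out.png

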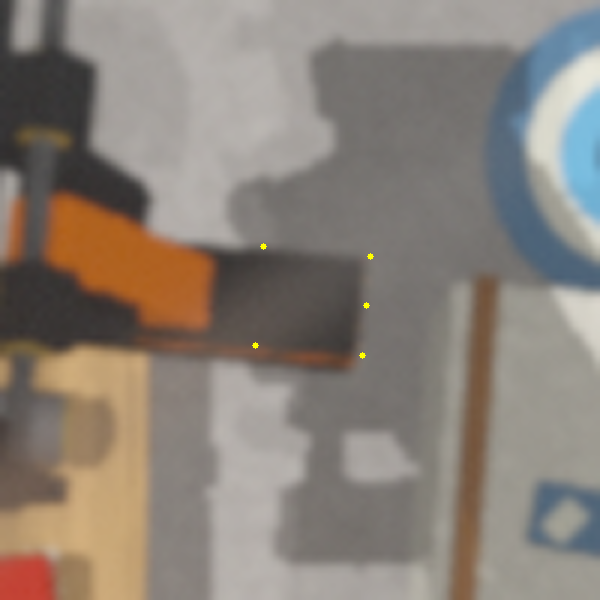

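The block's top face lies within about 1 px of the prediction (end edge at x≈361 against 366), so I add +1.5 mm in x. Sliding in under the pegs and lowering to contact.

```bash
python3 - <<'E'
from plant import ctrl,eyes,readout
from h import *
q=quat(LY);X=1.5
ctrl.servo_line(tcp(led(-85,92,91),LY),q,v=120)
r=ctrl.servo_line(tcp(led(X,92,91),LY),q,v=70,contact_N=6);s=readout.state();print("in",r,s["contact_force"])
if not r:
    r=ctrl.servo_line(tcp(led(X,92,66),LY),q,v=15,contact_N=4);s=readout.state()
    print("down",r,s["contact_force"],s["tcp_pos"],s["tcp_pos"][2]-69.3+2*C,s["time_s"])
for n in("top","side"): 
    d=eyes.capture(n); c=d["color"][150:350,310:510] if n=="top" else d["color"][220:420,220:420]
    b=cv2.resize(c,(400,400)) if n=="top" else np.hstack([b,cv2.resize(c,(400,400))])
cv2.imwrite("pics/in.png",b)
E
```

```text
in False [ 0.66837269  0.63573601 -3.04367585]
down True [0.21458244 1.37228658 6.2322115 ] [661.25625893 -43.95036279 137.72734606] 70.06565014662002 9.9083
```

View pics/in.png

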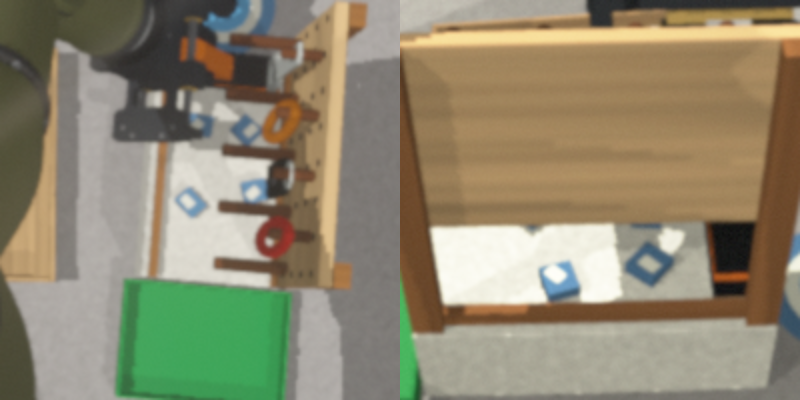

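Contact came at underside z≈70, so the block is on the strip behind all the chips. Sweeping 1.2 mm above the surface.

```bash
python3 - <<'E'
from plant import ctrl,eyes,readout
from h import *
q=quat(LY);X=1.5;z=70.9
ctrl.servo_line(tcp(led(X,92,z),LY),q,v=20)
r=ctrl.servo_line(tcp(led(X,-122,z),LY),q,v=50,contact_N=20)
s=readout.state();print(r,s["contact_force"],s["opening"],s["tcp_pos"],tcp(led(X,-122,z),LY),s["time_s"])
for n in("top","side"): 
    d=eyes.capture(n); c=d["color"][180:380,310:510] if n=="top" else d["color"][250:450,110:310]
    b=cv2.resize(c,(400,400)) if n=="top" else np.hstack([b,cv2.resize(c,(400,400))])
cv2.imwrite("pics/sw.png",b)
E
```

```text
False [ 0.48809436  0.11434543 -2.45472093] 23.672455476737422 [448.34141855 -22.70514098 138.57699928] [448.27980746 -22.68122321 138.56169591] 14.7333
```

View pics/sw.png

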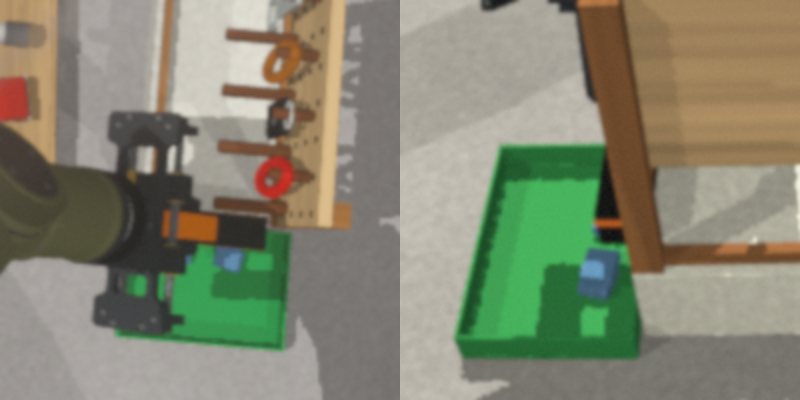

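The strip looks clear, and chips are visible in the tray at (228,258). Retracting away from the ledge to verify.

```bash
python3 - <<'E'
from plant import ctrl,eyes,readout
from h import *
q=quat(LY)
ctrl.servo_line(tcp(led(1.5,-122,92),LY),q,v=60)
ctrl.servo_line(tcp(led(-150,-122,100),LY),q,v=120)
ctrl.servo_line(tcp(led(-150,-20,100),LY),q,v=120)
s=readout.state();print(s["opening"],s["time_s"])
d=eyes.capture("top");h=hsv(d["color"]);m=cv2.inRange(h,np.array((100,60,40)),np.array((125,255,255)));m[:195]=0;m[370:]=0;m[:,:365]=0;m[:,470:]=0
for c in cv2.findContours(m,cv2.RETR_EXTERNAL,cv2.CHAIN_APPROX_NONE)[0]:
    if cv2.contourArea(c)>10:
        p=np.array(cv2.minAreaRect(c)[0]);print(p.round(1),cv2.contourArea(c),((onz(d,[p],10)[0]-[391.5,-61.5,0])@frame(LY)).round(1))
e=eyes.capture("side")
b=np.hstack([cv2.resize(d["color"][180:380,290:490],(400,400)),cv2.resize(e["color"][250:450,130:330],(400,400))])
cv2.imwrite("pics/tr.png",b)
E
```

```text
23.741848643879468 17.75
[423.7 308.4] 101.5 [24.2 25.6 10. ]
[398.5 305. ] 106.0 [-28.2  28.   10. ]
```

View pics/tr.png

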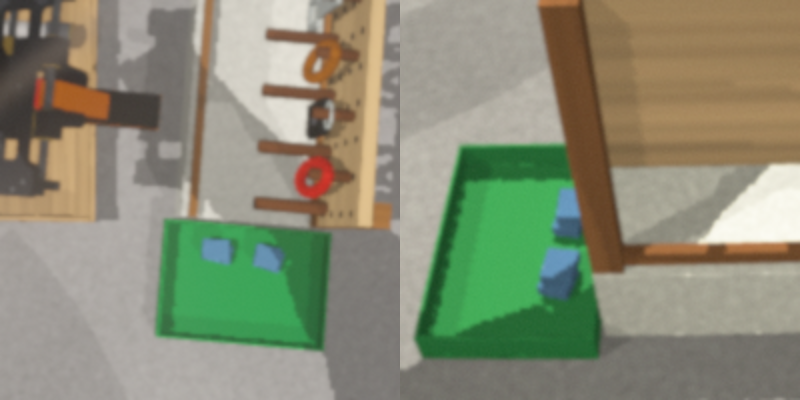

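The tray shows two blue spots at (217,250) and (268,257) that may be stacked pairs, and no chip is visible on the strip. I use the wrist camera to count them.

```bash
python3 - <<'E'
from plant import ctrl,eyes,readout
from h import *
ctrl.servo_line(tcp(led(-150,-75,125),LY),quat(LY),v=150)
d=eyes.capture("wrist");e=eyes.capture("side");print(readout.state()["time_s"])
b=np.hstack([cv2.resize(d["color"],(500,375)),cv2.resize(e["color"][330:420,180:250],(292,375),interpolation=cv2.INTER_CUBIC)])
cv2.imwrite("pics/w.png",b)
E
```

```text
18.5
```

View pics/w.png

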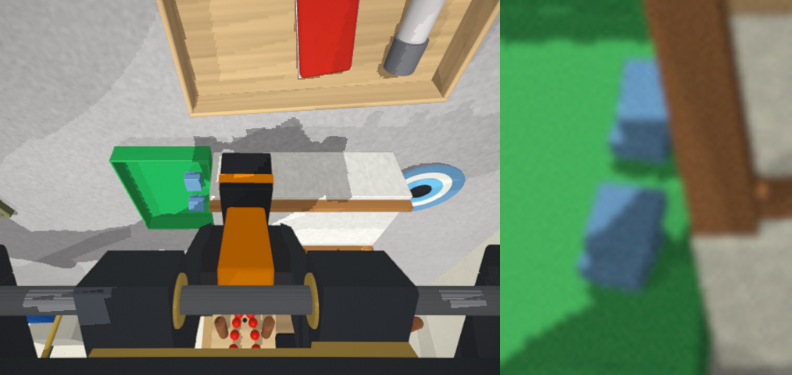

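The side crop shows each spot is about 18–20 mm high with a seam, which means two stacked pairs, so four chips in the tray; the strip visible in the wrist view is empty. I carry the scraper back over the basket and take one more ledge check from there.

```bash
python3 - <<'E'
from plant import ctrl,eyes,readout
from h import *
o=np.array([501.3,157,5]);yaw=-90.8;q=quat(yaw)
ctrl.servo_line(tcp(o+[0,0,90],yaw),q,v=150)
ctrl.pause(.2)
s=readout.state();p=s["tcp_pos"];w=s["orientation"]
d=eyes.capture("wrist");print(s["time_s"])
T=np.eye(4);T[:3,:3]=R.from_quat([w[1],w[2],w[3],w[0]]).as_matrix();T[:3,3]=p;T=T@d["tool_from_camera"]
u=proj(d,[led(0,-115,70),led(0,115,70),[391,-61,10]],T);print(u.round())
x0=int(max(0,min(440,(u[0,0]+u[2,0])/2-100)));y0=int(max(0,min(330,u[0,1]-75)))
cv2.imwrite("pics/w2.png",cv2.resize(d["color"][y0:y0+150,x0:x0+200],(800,600),interpolation=cv2.INTER_CUBIC));print(x0,y0)
E
```

```text
19.3833
[[272. 341.]
 [467. 347.]
 [226. 295.]]
149 266
```

View pics/w2.png

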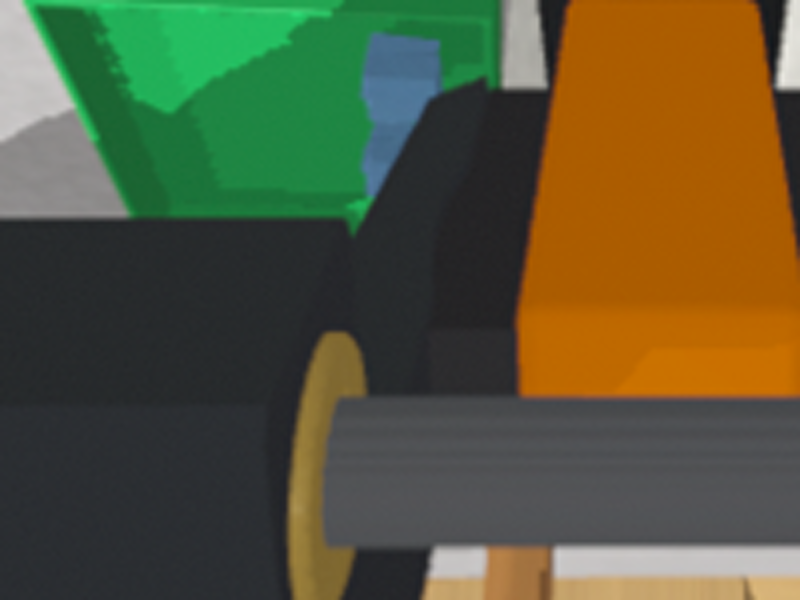

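The visible part of the tray shows stepped blue stacks at (400,110) with seams, consistent with stacked pairs. Placing the scraper back.

```bash
python3 - <<'E'
from plant import ctrl,eyes,readout
from h import *
o=np.array([501.3,157,5]);yaw=-90.8;q=quat(yaw)
ctrl.servo_line(tcp(o+[0,0,8],yaw),q,v=80)
r=ctrl.servo_line(tcp(o+[0,0,-3],yaw),q,v=12,contact_N=4)
s=readout.state();z=s["tcp_pos"][2]-69.3+2*C;print("down",r,z,s["contact_force"],s["time_s"])
ctrl.command_gripper(60);ctrl.pause(.3)
p=readout.state()["tcp_pos"];ax=frame(yaw)@np.array([-S,0,C])
ctrl.servo_line(p+ax*110,q,v=80)
# look: scraper pose (top) 
d=eyes.capture("top");h=hsv(d["color"])
m=cv2.inRange(h,np.array((0,0,0)),np.array((180,120,95)));k=np.zeros_like(m);k[250:285,295:335]=m[250:285,295:335]
c=max(cv2.findContours(k,cv2.RETR_EXTERNAL,cv2.CHAIN_APPROX_NONE)[0],key=cv2.contourArea);print("black",cv2.boundingRect(c))
# wrist view of the ledge / tray from above the tray side, clear of the board
ctrl.servo_line(tcp(led(-170,-110,190),LY),quat(LY),v=200);ctrl.pause(.2)
s=readout.state();w=s["orientation"];d=eyes.capture("wrist");print(s["time_s"])
T=np.eye(4);T[:3,:3]=R.from_quat([w[1],w[2],w[3],w[0]]).as_matrix();T[:3,3]=s["tcp_pos"];T=T@d["tool_from_camera"]
m=cv2.inRange(hsv(d["color"]),np.array((98,60,40)),np.array((125,255,255)))
print("strip corners",proj(d,[led(-56,-115,70),led(56,-115,70),led(56,115,70),led(-56,115,70)],T).round().tolist(),"tray",proj(d,[led(-85,-118,25),led(85,-118,25),led(85,-238,25),led(-85,-238,25)],T).round().tolist())
for c in cv2.findContours(m,cv2.RETR_EXTERNAL,cv2.CHAIN_APPROX_NONE)[0]:
    if cv2.contourArea(c)>15: print(cv2.boundingRect(c),cv2.contourArea(c))
np.save("w3.npy",d["color"])
# expected px of a chip stack 1 vs 2 high at the measured places
for x,y in((24,-153),(-28,-150)):
    for H in(9,18): 
        b=proj(d,[led(x+a,y+b_,z) for a in(-12,12) for b_ in(-11,11) for z in(3,3+H)],T);print(x,H,b.min(0).round(),(b.max(0)-b.min(0)).round())
E
```

```text
down True 4.986156431557335 [0.26885021 1.32530709 5.73119205] 21.275
black (295, 259, 32, 17)
24.9417
strip corners [[308.0, 220.0], [309.0, 275.0], [484.0, 275.0], [523.0, 221.0]] tray [[305.0, 171.0], [307.0, 259.0], [225.0, 259.0], [194.0, 171.0]]
(276, 218, 19, 20) 271.5
(528, 198, 37, 30) 513.0
(276, 190, 18, 22) 325.5
(512, 181, 78, 60) 1182.0
24 9 [272. 215.] [18. 16.]
24 18 [272. 215.] [18. 22.]
-28 9 [271. 187.] [20. 19.]
-28 18 [270. 187.] [20. 24.]
```

```bash
python3 - <<'E'
from h import *
h=hsv(np.load("w3.npy"))
for r in range(222,278,9): print(r,[(int(h[r,c,1]),int(h[r,c,2])) for c in range(306,520,14)])
E
```

```text
222 [(202, 126), (160, 107), (160, 107), (159, 106), (160, 107), (157, 109), (155, 110), (159, 111), (161, 111), (153, 113), (155, 156), (159, 156), (158, 157), (156, 155), (156, 154), (157, 153)]
231 [(207, 121), (9, 169), (12, 172), (11, 170), (11, 170), (9, 175), (12, 173), (9, 233), (11, 158), (8, 218), (9, 216), (9, 219), (9, 218), (8, 217), (8, 222), (8, 220)]
240 [(203, 118), (12, 167), (12, 174), (11, 170), (12, 172), (11, 169), (9, 231), (10, 220), (8, 222), (9, 220), (8, 221), (8, 220), (9, 220), (10, 219), (11, 218), (81, 191)]
249 [(200, 111), (11, 166), (12, 173), (12, 172), (10, 171), (9, 232), (11, 217), (9, 219), (9, 217), (10, 221), (10, 219), (11, 216), (9, 216), (9, 221), (9, 217), (6, 181)]
258 [(204, 111), (11, 169), (12, 170), (12, 167), (9, 223), (9, 216), (8, 221), (9, 233), (10, 233), (10, 230), (10, 236), (9, 236), (7, 239), (9, 234), (4, 185), (4, 182)]
267 [(6, 128), (12, 173), (12, 155), (10, 222), (9, 221), (10, 239), (9, 234), (9, 236), (9, 234), (9, 236), (9, 234), (9, 236), (10, 233), (10, 231), (4, 180), (4, 184)]
276 [(5, 186), (120, 113), (113, 174), (111, 173), (110, 172), (107, 165), (102, 167), (105, 165), (75, 173), (80, 172), (77, 173), (75, 171), (83, 191), (3, 178), (4, 179), (6, 180)]
```

The wrist view shows the whole strip empty, so all four chips are in the tray as two stacked pairs. The scraper stands where it started, and the gripper is clear.

```bash
python3 -c "
from plant import ctrl
print(ctrl.job_done())"
```

```text
the job is handed in; nothing more can be done
None
```

I handed the job in at about 25 s of the 61 s: camera checks show an empty strip, the four chips in the tray as two stacked pairs (judged from their height), and the scraper upright in the basket and released; the call returned no verdict.

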